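# Lay a casting between its samples and hold the magnifier over it

### The arm

A 6-joint arm with a two-finger parallel gripper is mounted at the origin on a cart in front of the work surface, level with it; the furniture and walls round the work are solid. World frame = base frame: x ahead of the robot, y to its left, z up, the work surface at z = 0. Lengths are in m, angles in degrees, forces in N, time in s.
With the tool pointing down it reaches from about 0.4 to 0.825 m from the base axis. Payload 7 kg.
Tool frame: the origin (TCP) lies between the finger pads; the fingertips stand 22 mm ahead of it and the grasp point (between the pads) lies 3 mm ahead of it; z points along the fingers, y is the line along which they close (so a half turn about z gives the same grasp; the last joint's range is limited). The gripper opens to 88 mm and grips with 3 to 60 N. Pads are 19 mm wide; open, the fingers measure 130 mm over their backs; the gripper's body (78 mm by 193 mm) begins 47 mm behind the grasp point.
Start: joints at [89.788, 20.546, 0.682, 0, -70.136, -16.507], TCP at [0.194, 0.646, 0.249] pointing down, gripper open.
Joint ranges: [-176.03, 176.03], [-82.01, 121.73], [-58.28, 71.71], [-173.87, 95.51], [-174.79, -0.11], [-173.66, 173.66]. Speed limits (degrees/s): [136.94, 136.94, 172.46, 180, 180, 180].

### API

Orientations are given as [roll, pitch, yaw] about the fixed x, y, z axes, in that order (R = Rz(yaw) Ry(pitch) Rx(roll)).
In Python, from plant import ctrl gives the robot as it stands.
- The arm moves only by the tool apply_moves, never from a script. Its argument "targets" is a list of rows, each an object with "travel": the shift along the tool's x, y, z in mm, a list of three; "roll": the turn about the tool's z in degrees; "jaw": the finger opening in mm, from 0 to 87.6. In form: [{"travel": [tx, ty, tz], "roll": roll, "jaw": jaw}, ...]. A call has 1 to 10 rows; each row shifts and turns the commanded pose from where the row before left it, along the tool's axes as they then stand; what a row does not reach is not made up. A row lasts 1/10 s, in which the tool goes at most 50 mm and 8.59 degrees, less where a joint would pass 70% of its speed; a pose out of reach is approached as far as the arm can. A call with a gripper value outside its range is refused whole. The fingers move at their own pace and stop on an object; the grip force is fixed at half the most. Time passes only in rows, so rows that do not move let the fingers close. It gives the time, the measured TCP pose, the force, the opening and the grip force at its end, in the units of the state.
- ctrl.get_obs(): the state, without advancing time (a new reading comes with each control period).
- ctrl.snapshot(name): name is "scene" or "top" or "wrist"; returns the picture (400x640x3 uint8, red, green, blue); there is no depth.
- ctrl.calibration(name): a dict with "K" (3x3 intrinsics, pixels), "extrinsics" (4x4, takes a point from camera to world coordinates); the wrist camera has in their place "hand_eye" (4x4, takes a point from camera to tool coordinates, whose origin is the TCP and whose axes are the flange's). Camera axes: x right, y down, z forward; pixel columns grow to the right and rows downward; lengths in m; the calibration is good to about 2 mm. A picture is of the moment at which its call begins: read the wrist's pose just before it. calibration takes no time and is no camera call.
- ctrl.close_job(): hands the job in; it is judged then, once.
The state is a dict: "clock": time; "joint_pos": joint angles; "qvel": joint speeds; "tau": joint torques, N m; "tool_pos": TCP position; "orientation": TCP orientation; "force": force on the tool from outside, world axes, zero at the start; "moment": the same for the moment, N m; "opening": finger opening in m; "gripper_force": force on a finger pad.
Only numpy, scipy, OpenCV 4.12 (cv2) and the standard library are available. Lean on these libraries where they do the work, as an engineer would, in place of code of your own. Each camera call takes 0.05 s, during which the arm holds its last target. There are 200 camera calls.

### The job

Put the plain flower casting, the one without a hanging loop, flat on the bench midway between the two finished samples that have a loop, in line with them, so that the three can be compared; leave the samples where they are. Then draw the magnifier out of its slanted stand, turn it until its lens is level, and hold it up with the middle of the lens over the casting you placed, about 10 cm above the bench. Finish like that, still holding the magnifier there in the gripper.

Things in the scene. Friction and masses are not known exactly. Their poses are not given: they have to be found in the camera images.
- casting_c (a point): Centre of the loose casting to be checked: a round flower-shaped silver-grey metal casting, 36 mm across and 12 mm high (round outline: any grasp yaw will do), 0.06 kg. It lies flat by itself to one side; this point is 6 mm above the bench. Unlike the two samples it has no hanging loop on its rim.
- sample_a_c (a point): Centre (6 mm above the bench) of the first sample casting, like the casting (36 mm across, 12 mm high) but finished, with a small hanging loop standing 10 mm out from the rim on its outer side (away from the other sample); loose. Its own y axis points to the other sample, 88 to 96 mm away centre to centre; its x axis is level, square to that line; z is up.
- sample_b_c (a point): Centre (6 mm above the bench) of the second sample casting: 36 mm across, 12 mm high, loose, its hanging loop on the side away from the first sample.
- loupe_grip (a point): Grip point of the hand magnifier (0.11 kg): centre line of its dark wooden bar handle, middle of the bare part, which runs 30 mm each way. x axis: along the handle to the lens, sloping up about 45 degrees (to 4 less by play) as it stands; y: across it, level; z: square to the lens, upward. Handle 16 mm wide (y), 12 thick (z), from 75 mm behind this point to 32 ahead; hind 45 mm in the socket.
- loupe_lens (a point): Centre of the magnifier's lens: a clear glass disc in a round steel rim, 80 mm over the rim, 8 mm thick; 76 mm ahead of loupe_grip along the handle's x axis. Same axes as loupe_grip: z is the lens's axis, upright when the lens is level; either side may face up.
- stand_mouth (a point): Centre of the mouth of the stand's steel socket (brass collar), 55 mm above the bench; sleeve 26 mm across, 22 thick. Fixed dark base 112 x 74 mm, 12 high. x axis: level, the way the handle leans (away from the robot, within 0.3 rad of world x); z up. The bore slopes 45 degrees: the handle is drawn out along x and z in equal parts and is free after 45 mm. Bore rectangular, about 1 mm clear all round.
Mind the look-alikes: they are no part of the job. What is shaped like the part that bears sample_a_c but orange or pink is not meant.

How it is judged:
By the outcome, as a careful person would: the job done as asked, in the order asked, and still so for the second after the job is handed in, while the arm keeps its last pose, push and grip.
It also fails if it takes over 56 s, if anything falls off the work surface, if the arm or the gripper's body presses on something with over 40 N, if the wrist force passes 120 N, or if a joint passes its speed limit or range.

## Working session

There is one attempt and no reset: what is moved stays moved. The work goes in short steps, Python scripts to look and compute and a tool call to move; the robot and the scene stay as the last step left them, time stands still between calls to the robot, and variables do not carry over. Pictures are saved under pics/ and viewed, at most 10 in all, crops included, and the job is handed in when it is done.

Besides the shell and the picture viewer there is one more tool, called by a JSON object that holds its "method" and its "body", one argument or row to a line. apply_moves: Moves the arm, as the interface text tells. Its arguments: {"type":"object","properties":{"targets":{"type":"array","items":{"type":"object","properties":{"travel":{"type":"array","items":{"type":"number"}},"roll":{"type":"number"},"jaw":{"type":"number"}}}}},"required":["targets"]}

```bash
ls; mkdir -p pics
python3 - <<'E'
from plant import ctrl
import cv2,numpy as np
np.set_printoptions(precision=4,suppress=True)
for n in("scene","top"):
    cv2.imwrite(f"pics/{n}0.png",ctrl.snapshot(n)[:,:,::-1]); print(n,ctrl.calibration(n))
print(ctrl.calibration("wrist")); print(ctrl.get_obs())
E
```

```text
pics
scene {'K': array([[365.0269,   0.    , 321.5135],
       [  0.    , 365.0269, 195.6951],
       [  0.    ,   0.    ,   1.    ]]), 'extrinsics': array([[ 0.5139, -0.3206,  0.7957, -0.0876],
       [-0.8576, -0.2134,  0.4679, -0.2907],
       [ 0.0198, -0.9229, -0.3846,  0.4417],
       [ 0.    ,  0.    ,  0.    ,  1.    ]])}
top {'K': array([[497.1879,   0.    , 329.0964],
       [  0.    , 497.1879, 196.7652],
       [  0.    ,   0.    ,   1.    ]]), 'extrinsics': array([[-0.003 , -0.9802,  0.198 ,  0.4309],
       [-0.9999, -0.0002, -0.0159,  0.1342],
       [ 0.0157, -0.198 , -0.9801,  0.9419],
       [ 0.    ,  0.    ,  0.    ,  1.    ]])}
{'K': array([[357.2266,   0.    , 312.2644],
       [  0.    , 357.2266, 201.6802],
       [  0.    ,   0.    ,   1.    ]]), 'hand_eye': array([[ 0.001 , -0.9519, -0.3065,  0.0841],
       [ 1.    ,  0.0005,  0.0016, -0.0007],
       [-0.0014, -0.3065,  0.9519, -0.1356],
       [ 0.    ,  0.    ,  0.    ,  1.    ]])}
{'clock': 0.1, 'joint_pos': array([ 89.787 ,  20.587 ,   0.6394,  -0.0158, -70.137 , -16.5075]), 'qvel': array([-0.1036, -0.1075,  0.0885,  0.1113, -0.0415,  0.0791]), 'tau': array([ -0.0015, -58.4165,  29.3753,   7.0156,   0.0101,  -0.0001]), 'tool_pos': array([0.1941, 0.6461, 0.2477]), 'orientation': array([179.9147,  -0.0098, -16.7259]), 'force': array([-0.2366,  0.597 ,  0.3163]), 'moment': array([ 0.0386, -0.0249, -0.0338]), 'gripper_force': 0.0, 'opening': 0.08764838699773587}
```

View pics/top0.png

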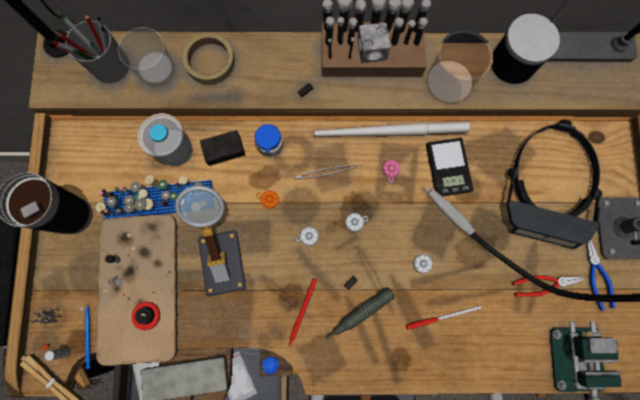

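View pics/scene0.png

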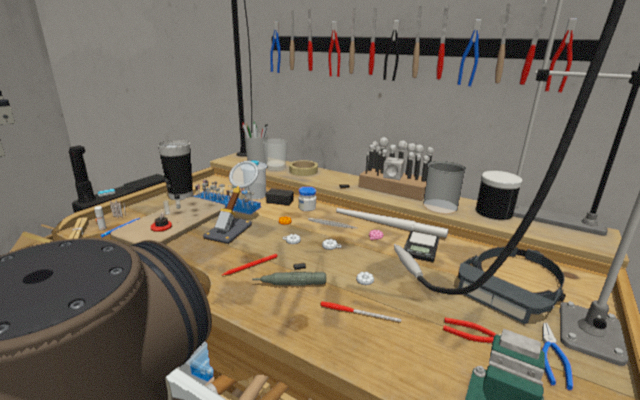

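Top view: silver flowers at (309,236) with loop to the left, (355,222) with loop to the right, (423,263) apparently plain; orange (269,199) and pink (392,169) are look-alikes. The casting should be (423,263); the magnifier's lens is at (200,205), with the stand at (220,262). I'll confirm with a crop.

```bash
cat > h.py <<'E'
from plant import ctrl
import cv2,numpy as np
from scipy.spatial.transform import Rotation as R
np.set_printoptions(precision=4,suppress=True)
def tool():
    o=ctrl.get_obs(); T=np.eye(4); T[:3,:3]=R.from_euler('xyz',o['orientation'],degrees=True).as_matrix(); T[:3,3]=o['tool_pos']; return T
def cam(n,T=None):
    c=ctrl.calibration(n); return c['K'],(T@c['hand_eye'] if n=='wrist' else c['extrinsics'])
def ray(K,E,uv):
    uv=np.atleast_2d(uv).astype(float); d=np.c_[uv,np.ones(len(uv))]@np.linalg.inv(K).T@E[:3,:3].T
    return E[:3,3],d
def onz(K,E,uv,z):
    o,d=ray(K,E,uv); return o+d*((z-o[2])/d[:,2])[:,None]
def proj(K,E,p):
    p=np.atleast_2d(p); c=(p-E[:3,3])@E[:3,:3]; q=c@K.T; return q[:,:2]/q[:,2:]
E
python3 - <<'E'
from h import *
im=cv2.imread("pics/top0.png"); K,E=cam("top")
hsv=cv2.cvtColor(im,cv2.COLOR_BGR2HSV)
m=((hsv[...,1]<60)&(hsv[...,2]>110)).astype(np.uint8)
for c in((309,236),(355,222),(423,263)):
    w=np.zeros_like(m); cv2.circle(w,c,16,1,-1); mm=m*w
    mo=cv2.morphologyEx(cv2.morphologyEx(mm,cv2.MORPH_CLOSE,np.ones((5,5))),cv2.MORPH_OPEN,cv2.getStructuringElement(2,(9,9)))
    cs,_=cv2.findContours(mo,0,2); q=max(cs,key=cv2.contourArea); (u,v),r=cv2.minEnclosingCircle(q)
    print(c,(u,v,r),onz(K,E,(u,v),.009))
for n,p in dict(base_corners=[(198,237),(237,232),(244,290),(206,294)]).items(): print(n,onz(K,E,p,.012))
print(onz(K,E,[(200,205)],.18),onz(K,E,[(212,245)],.055))
a=cv2.resize(im[195:285,285:445],None,fx=5,fy=5,interpolation=cv2.INTER_CUBIC)
cv2.imwrite("pics/crop1.png",a)
E
```

```text
(309, 236) (307.96429443359375, 236.35714721679688, 10.308914184570312) [[0.5433 0.1591 0.009 ]]
(355, 222) (354.73809814453125, 221.26190185546875, 9.819613456726074) [[0.572  0.0706 0.009 ]]
(423, 263) (422.6282043457031, 263.3205261230469, 9.521191596984863) [[ 0.4925 -0.0554  0.009 ]]
base_corners [[0.542  0.3645 0.012 ]
 [0.5513 0.2921 0.012 ]
 [0.4443 0.2757 0.012 ]
 [0.4373 0.3448 0.012 ]]
[[0.5717 0.3223 0.18  ]] [[0.5225 0.3284 0.055 ]]
```

View pics/crop1.png

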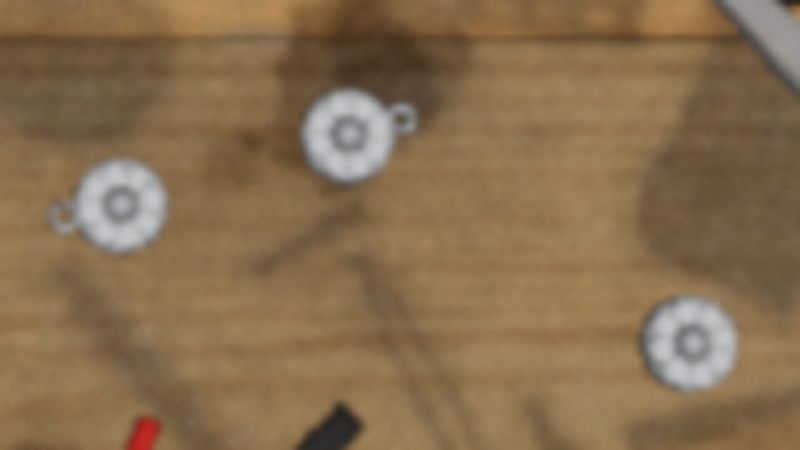

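Crop confirms it: the flower at crop (690,343) = top px (423,263) has no loop, so it is the casting. The flowers at crop (120,205) and (349,134) carry loops on their outer sides, so they are samples A and B. Next I'll move over the sample gap for a closer wrist look.

{"method": "apply_moves", "body": {
  "targets": [
    {"travel": [35,29,0],"roll": 0,"jaw": 87},
    {"travel": [35,29,0],"roll": 0,"jaw": 87},
    {"travel": [35,29,0],"roll": 0,"jaw": 87},
    {"travel": [35,29,0],"roll": 0,"jaw": 87},
    {"travel": [35,29,0],"roll": 0,"jaw": 87},
    {"travel": [35,29,0],"roll": 0,"jaw": 87},
    {"travel": [35,29,0],"roll": 0,"jaw": 87}
  ]
}}

```text
clock: 0.8
tool_pos: [0.371, 0.3797, 0.2484]
orientation: [180.0, 0.0, -16.7]
force: [0.7, 0.3, 0.6]
opening: 0.0872
gripper_force: 0.0
```

{"method": "apply_moves", "body": {
  "targets": [
    {"travel": [35,29,0],"roll": 8,"jaw": 87},
    {"travel": [40,23,0],"roll": 8,"jaw": 87},
    {"travel": [43,16,0],"roll": 8,"jaw": 87},
    {"travel": [43,9,0],"roll": 8,"jaw": 87},
    {"travel": [43,4,0],"roll": 8,"jaw": 87},
    {"travel": [43,-2,0],"roll": 8,"jaw": 87},
    {"travel": [43,-8,0],"roll": 8,"jaw": 87},
    {"travel": [0,0,0],"roll": 0,"jaw": 87},
    {"travel": [0,0,0],"roll": 0,"jaw": 87}
  ]
}}

```text
clock: 1.7
tool_pos: [0.5529, 0.128, 0.2479]
orientation: [179.9, -0.0, -72.8]
force: [0.0, -0.1, -0.5]
opening: 0.0869
gripper_force: 0.0
```

Run:
```python
from h import *
T=tool(); im=ctrl.snapshot("wrist")[:,:,::-1]; cv2.imwrite("pics/w1.png",im); np.save("T1.npy",T); print(ctrl.get_obs())
K,E=cam("wrist",T); print(proj(K,E,[[.5433,.1591,.012],[.572,.0706,.012],[.4925,-.0554,.012]]))
```

```text
{'clock': 1.75, 'joint_pos': array([ 32.8758,  10.5153, -13.154 ,  -0.017 , -66.3805, -15.5998]), 'qvel': array([ 1.6152, -0.6258, -0.283 , -0.0451, -0.0383, -0.034 ]), 'tau': array([ -1.0737, -43.1728,  28.6668,   6.8744,   0.0072,  -0.0329]), 'tool_pos': array([0.5526, 0.1289, 0.2481]), 'orientation': array([179.9478,   0.0016, -72.7308]), 'force': array([-0.6022,  0.6194, -0.0109]), 'moment': array([ 0.1438, -0.0016, -0.0694]), 'gripper_force': 0.0, 'opening': 0.08719382030770825}
[[312.3317 198.8084]
 [311.133  110.8291]
 [433.0766   3.3347]]
```

View pics/w1.png

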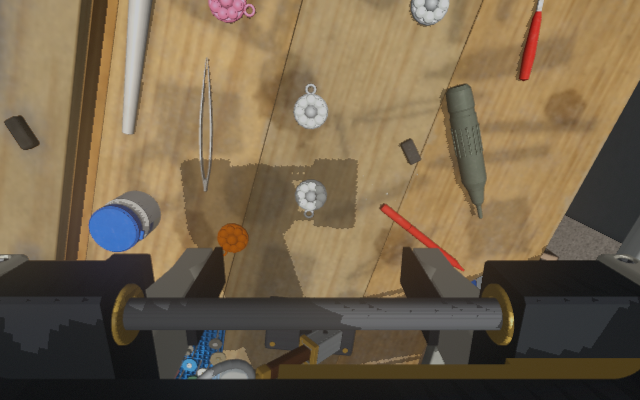

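Wrist view: sample B (311,110), loop above; sample A (311,197), loop below; plain casting at the top edge (430,10). This agrees with the top view to ~2 px. I'll refine the centres, then go to the casting.

Run:
```python
from h import *
T=np.load("T1.npy"); K,E=cam("wrist",T); im=cv2.imread("pics/w1.png")
hsv=cv2.cvtColor(im,cv2.COLOR_BGR2HSV); m=((hsv[...,1]<45)&(hsv[...,2]>95)).astype(np.uint8)
P=[]
for c in((311,197),(311,110)):
    w=np.zeros_like(m); cv2.circle(w,c,21,1,-1)
    mo=cv2.morphologyEx(cv2.morphologyEx(m*w,cv2.MORPH_CLOSE,np.ones((9,9))),cv2.MORPH_OPEN,cv2.getStructuringElement(2,(19,19)))
    q=max(cv2.findContours(mo,0,2)[0],key=cv2.contourArea); (u,v),r=cv2.minEnclosingCircle(q)
    p=onz(K,E,(u,v),.008)[0]; P.append(p); print((u,v,r),p)
a,b=P; d=b-a; print("mid",(a+b)/2,np.linalg.norm(d),"dir deg",np.degrees(np.arctan2(d[1],d[0])))
K,E=cam("top"); q=onz(K,E,[(309,236),(354.8,221.8),(423,263.6)],.012); print(q, q[:2].mean(0))
o=ctrl.get_obs(); T=tool(); g=np.array([.492,-.056,.1]); print(T[:3,:3].T@(g-T[:3,3])*1e3)
```

```text
(310.5, 194.73077392578125, 15.841121673583984) [0.5462 0.1564 0.008 ]
(310.48468017578125, 110.59183502197266, 17.654483795166016) [0.5726 0.0708 0.008 ]
mid [0.5594 0.1136 0.008 ] 0.08958083193865907 dir deg -72.8573509490173
[[ 0.5436  0.1571  0.012 ]
 [ 0.5705  0.0707  0.012 ]
 [ 0.4917 -0.0555  0.012 ]] [0.5571 0.1139 0.012 ]
[158.5782 112.6123 148.1866]
```

{"method": "apply_moves", "body": {
  "targets": [
    {"travel": [40,28,15],"roll": 0,"jaw": 87},
    {"travel": [40,28,25],"roll": 0,"jaw": 87},
    {"travel": [40,28,25],"roll": 0,"jaw": 75},
    {"travel": [38,29,25],"roll": 0,"jaw": 75},
    {"travel": [0,0,10],"roll": 0,"jaw": 75},
    {"travel": [0,0,0],"roll": 0,"jaw": 75},
    {"travel": [0,0,0],"roll": 0,"jaw": 75}
  ]
}}

```text
clock: 2.45
tool_pos: [0.4967, -0.0415, 0.1558]
orientation: [-179.9, -0.0, -72.6]
force: [-0.4, -0.3, 1.2]
opening: 0.0753
gripper_force: 0.0
```

Run:
```python
from h import *
T=tool(); im=ctrl.snapshot("wrist")[:,:,::-1].copy(); cv2.imwrite("pics/w2.png",im); K,E=cam("wrist",T)
hsv=cv2.cvtColor(im,cv2.COLOR_BGR2HSV); m=((hsv[...,1]<45)&(hsv[...,2]>95)).astype(np.uint8)
e=proj(K,E,[.492,-.0555,.012])[0]; print(T[:3,3],e)
w=np.zeros_like(m); cv2.circle(w,tuple(int(x) for x in e),38,1,-1)
mo=cv2.morphologyEx(cv2.morphologyEx(m*w,cv2.MORPH_CLOSE,np.ones((13,13))),cv2.MORPH_OPEN,cv2.getStructuringElement(2,(25,25)))
q=max(cv2.findContours(mo,0,2)[0],key=cv2.contourArea); (u,v),r=cv2.minEnclosingCircle(q)
p=onz(K,E,(u,v),.009)[0]; print((u,v,r),p,T[:3,:3].T@(p-T[:3,3])*1e3)
```

```text
[ 0.4967 -0.0415  0.1558] [323.8939 180.1522]
(321.6914978027344, 175.6542510986328, 21.370975494384766) [ 0.4945 -0.0578  0.009 ] [ 14.8503   7.1105 146.8296]
```

{"method": "apply_moves", "body": {
  "targets": [
    {"travel": [7,3,25],"roll": 0,"jaw": 75},
    {"travel": [7,3,30],"roll": 0,"jaw": 70},
    {"travel": [0,0,30],"roll": 0,"jaw": 70},
    {"travel": [0,0,25],"roll": 0,"jaw": 70},
    {"travel": [0,0,15],"roll": 0,"jaw": 70},
    {"travel": [0,0,5],"roll": 0,"jaw": 70},
    {"travel": [0,0,0],"roll": 0,"jaw": 70},
    {"travel": [0,0,0],"roll": 0,"jaw": 70}
  ]
}}

```text
clock: 3.3
tool_pos: [0.4955, -0.0571, 0.0261]
orientation: [-179.9, -0.0, -72.7]
force: [0.6, -0.3, 0.1]
opening: 0.0697
gripper_force: 0.0
```

{"method": "apply_moves", "body": {
  "targets": [
    {"travel": [0,0,0],"roll": 0,"jaw": 25},
    {"travel": [0,0,0],"roll": 0,"jaw": 25},
    {"travel": [0,0,0],"roll": 0,"jaw": 25},
    {"travel": [0,0,0],"roll": 0,"jaw": 25},
    {"travel": [0,0,0],"roll": 0,"jaw": 25},
    {"travel": [0,0,0],"roll": 0,"jaw": 25},
    {"travel": [0,0,0],"roll": 0,"jaw": 25}
  ]
}}

```text
clock: 4.0
tool_pos: [0.4945, -0.0579, 0.0253]
orientation: [-180.0, -0.0, -72.7]
force: [-0.5, -0.2, 2.9]
opening: 0.0349
gripper_force: 30.0
```

{"method": "apply_moves", "body": {
  "targets": [
    {"travel": [0,0,-20],"roll": 0,"jaw": 25},
    {"travel": [0,0,-35],"roll": 0,"jaw": 25},
    {"travel": [-10,-7,-35],"roll": 0,"jaw": 25},
    {"travel": [-30,-23,0],"roll": 0,"jaw": 25},
    {"travel": [-30,-23,0],"roll": 0,"jaw": 25},
    {"travel": [-30,-23,0],"roll": 0,"jaw": 25},
    {"travel": [-30,-23,0],"roll": 0,"jaw": 25},
    {"travel": [-15,-13,0],"roll": 0,"jaw": 25},
    {"travel": [0,0,0],"roll": 0,"jaw": 25},
    {"travel": [0,0,0],"roll": 0,"jaw": 25}
  ]
}}

```text
clock: 5.0
tool_pos: [0.5577, 0.1137, 0.1145]
orientation: [179.9, -0.0, -72.7]
force: [-0.6, -0.9, -0.9]
opening: 0.0348
gripper_force: 30.0
```

Run:
```python
from h import *
T=tool(); im=ctrl.snapshot("wrist")[:,:,::-1].copy(); K,E=cam("wrist",T)
c=T[:3,3]+T[:3,:3]@[0,0,.014]; print(T[:3,3],"expected px",proj(K,E,c),"A,B",proj(K,E,[[.5449,.1567,.012],[.5716,.0708,.012]]))
cv2.imwrite("pics/w3.png",cv2.resize(im[60:260,180:460],None,fx=2.5,fy=2.5))
top=ctrl.snapshot("top")[:,:,::-1]; cv2.imwrite("pics/top3.png",top)
```

```text
[0.5577 0.1137 0.1145] expected px [[313.8228 273.0785]] A,B [[312.0795 267.8913]
 [312.2866 147.1179]]
```

View pics/w3.png

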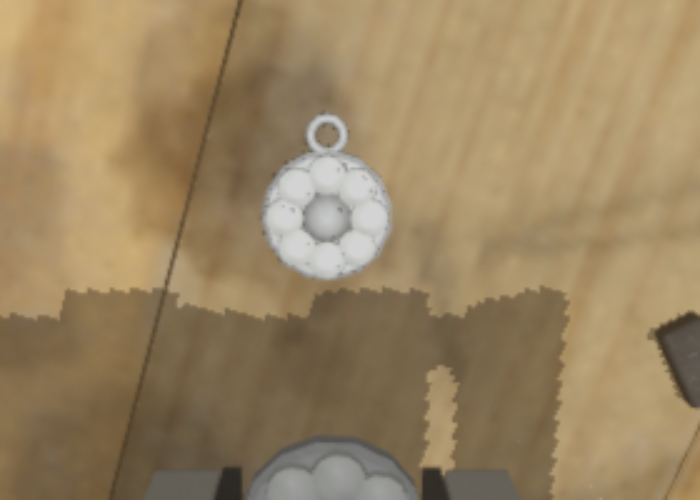

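Held casting's front edge at crop (334,437) → px (313.6,234.8), centred between the fingers; sample B hub at px (310.4,147.2).

Run:
```python
from h import *
K,H=cam("wrist",np.eye(4))
for z in(.014,.019,.025): print(z,proj(K,H,[[.016,0,z],[.018,0,z],[.020,0,z]])[:,1])
T=tool(); K,E=cam("wrist",T); print(onz(K,E,(310.4,147.2),.011))
for p in ((.559,.1137),): print(T[:3,:3].T@(np.array([*p,.0265])-T[:3,3])*1e3)
```

```text
0.014 [241.8107 237.7701 233.6989]
0.019 [237.4224 233.4809 229.5105]
0.025 [232.4746 228.6459 224.7902]
[[0.5726 0.0706 0.011 ]]
[-0.3578 -1.6036 88.3343]
```

{"method": "apply_moves", "body": {
  "targets": [
    {"travel": [1,-1.5,20],"roll": 0,"jaw": 25},
    {"travel": [0,0,25],"roll": 0,"jaw": 25},
    {"travel": [0,0,25],"roll": 0,"jaw": 25},
    {"travel": [0,0,12],"roll": 0,"jaw": 25},
    {"travel": [0,0,6],"roll": 0,"jaw": 25},
    {"travel": [0,0,1],"roll": 0,"jaw": 25},
    {"travel": [0,0,0],"roll": 0,"jaw": 25},
    {"travel": [0,0,0],"roll": 0,"jaw": 25}
  ]
}}

```text
clock: 5.9
tool_pos: [0.5607, 0.1137, 0.0272]
orientation: [-179.9, 0.0, -72.7]
force: [-0.9, -0.4, -0.9]
opening: 0.0349
gripper_force: 30.0
```

{"method": "apply_moves", "body": {
  "targets": [
    {"travel": [0,0,0],"roll": 0,"jaw": 45},
    {"travel": [0,0,0],"roll": 0,"jaw": 55},
    {"travel": [0,0,0],"roll": 0,"jaw": 55},
    {"travel": [0,0,-15],"roll": 0,"jaw": 55},
    {"travel": [0,0,-35],"roll": 0,"jaw": 55},
    {"travel": [0,0,-40],"roll": 0,"jaw": 55},
    {"travel": [-30,0,-40],"roll": 0,"jaw": 55},
    {"travel": [-20,0,-20],"roll": 0,"jaw": 55},
    {"travel": [0,0,0],"roll": 0,"jaw": 55},
    {"travel": [0,0,0],"roll": 0,"jaw": 55}
  ]
}}

```text
clock: 6.9
tool_pos: [0.545, 0.1615, 0.1765]
orientation: [-179.9, 0.0, -72.7]
force: [0.0, -0.3, -0.0]
opening: 0.0554
gripper_force: 0.0
```

Run:
```python
from h import *
T=tool(); im=ctrl.snapshot("wrist")[:,:,::-1].copy(); cv2.imwrite("pics/w4.png",im); K,E=cam("wrist",T); print(T[:3,3])
np.save("T4.npy",T)
e=proj(K,E,[[.5459,.1567,.011],[.559,.1137,.011],[.5726,.0706,.011]]); print(e)
x0,y0,x1,y1=int(e[:,0].min()-60),int(e[:,1].min()-45),int(e[:,0].max()+60),int(e[:,1].max()+45); x0,y0=max(x0,0),max(y0,0)
c=im[y0:y1,x0:x1]; s=min(800/c.shape[1],600/c.shape[0]); print(x0,y0,s)
cv2.imwrite("pics/w4c.png",cv2.resize(c,None,fx=s,fy=s))
```

```text
[0.545  0.1615 0.1765]
[[313.6413 181.624 ]
 [314.1245 129.1914]
 [314.0907  71.3409]]
253 26 3.0
```

View pics/w4c.png

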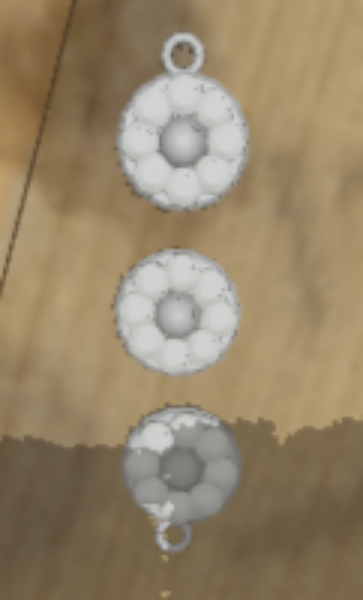

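Three flowers in line: B hub crop (184,143), casting (178,315), A (182,467).

Run:
```python
from h import *
K,E=cam("wrist",np.load("T4.npy")); u=np.array([(184,143),(178,315),(182,467)])/3+[253,26]
p=onz(K,E,u,.011); print(p); b,c,a=p; d=(b-a)/np.linalg.norm(b-a); r=c-(a+b)/2; print("along A->B",r@d,"perp",np.cross(d,r)[2],np.linalg.norm(b-a))
top=cv2.imread("pics/top3.png"); K,E=cam("top")
for pts,z in(([(315,280),(290,345)],.005),([(408,327),(430,190),(450,210),(340,330),(395,290),(392,169)],.01),([(213,235),(222,285),(200,205)],.012)): print(onz(K,E,pts,z))
cv2.imwrite("pics/st.png",cv2.resize(cv2.imread("pics/top0.png")[175:305,165:260],None,fx=4.5,fy=4.5,interpolation=cv2.INTER_CUBIC))
```

```text
[[0.5719 0.0722 0.011 ]
 [0.56   0.1156 0.011 ]
 [0.5459 0.1567 0.011 ]]
along A->B -0.000726131259907268 perp 0.0013699283822457805 0.08844817919723624
[[0.4623 0.1457 0.005 ]
 [0.3463 0.1906 0.005 ]]
[[ 0.3773 -0.0239  0.01  ]
 [ 0.6325 -0.0751  0.01  ]
 [ 0.5934 -0.1117  0.01  ]
 [ 0.3725  0.1     0.01  ]
 [ 0.4436 -0.0021  0.01  ]
 [ 0.6741 -0.003   0.01  ]]
[[0.5457 0.3367 0.012 ]
 [0.4534 0.3163 0.012 ]
 [0.6028 0.3637 0.012 ]]
```

View pics/st.png

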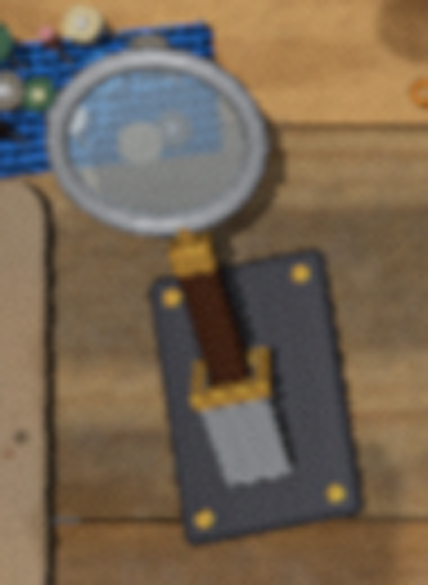

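Stand crop: base corners crop (152,290),(320,250),(360,500),(190,545), collar centre (232,378), handle running up to the ferrule (193,255), lens centre (157,142).

Run:
```python
from h import *
K,E=cam("top"); f=lambda pts,z:onz(K,E,np.array(pts)/4.5+[165,175],z)
c=f([(152,290),(320,250),(360,500),(190,545)],.012); print(c,c.mean(0))
d=(c[0]+c[1]-c[2]-c[3])/2; print("base len, yaw",np.linalg.norm(d),np.degrees(np.arctan2(d[1],d[0])),np.linalg.norm((c[0]+c[3]-c[1]-c[2])/2))
m=f([(232,378)],.057)[0]; l=f([(157,142)],.127)[0]; dd=l-m
print("mouth",m,"lens",l,"horiz",np.hypot(*dd[:2]),"yaw",np.degrees(np.arctan2(dd[1],dd[0])))
g=f([(217,330)],.070)[0]; print("handle mid-ish",g)
T=tool(); gp=m+dd*30/106; print("grip",gp,T[:3,:3].T@(gp-T[:3,3])*1e3)
```

```text
[[0.5374 0.3628 0.012 ]
 [0.554  0.2939 0.012 ]
 [0.4513 0.2741 0.012 ]
 [0.4335 0.3424 0.012 ]] [0.4941 0.3183 0.012 ]
base len, yaw 0.10522102583819395 11.011387032803308 0.07077379403560732
mouth [0.4976 0.3188 0.057 ] lens [0.5789 0.3354 0.127 ] horiz 0.08301120777899174 yaw 11.506132409714658
handle mid-ish [0.5151 0.3227 0.07  ]
grip [0.5206 0.3235 0.0768] [-162.4685  -25.5269   98.7159]
```

{"method": "apply_moves", "body": {
  "targets": [
    {"travel": [0,0,-40],"roll": -8,"jaw": 55},
    {"travel": [-32,0,-25],"roll": -8,"jaw": 50},
    {"travel": [-31,5,0],"roll": -8,"jaw": 50},
    {"travel": [-30,9,0],"roll": -8,"jaw": 50},
    {"travel": [-27,13,0],"roll": -8,"jaw": 50},
    {"travel": [-23,17,0],"roll": -8,"jaw": 50},
    {"travel": [0,0,0],"roll": -8,"jaw": 50},
    {"travel": [0,0,0],"roll": -8,"jaw": 50},
    {"travel": [0,0,0],"roll": -8,"jaw": 50},
    {"travel": [0,0,0],"roll": -8,"jaw": 50}
  ]
}}

```text
clock: 7.95
tool_pos: [0.426, 0.2347, 0.2397]
orientation: [179.9, 0.1, 7.6]
force: [-0.1, -0.1, -0.1]
opening: 0.0504
gripper_force: 0.0
```

Run:
```python
from h import *
T=tool(); print(T[:3,3],ctrl.get_obs()['orientation'],ctrl.get_obs()['joint_pos']); print(T[:3,:3].T@(np.array([.5206,.3235,.0768])-T[:3,3])*1e3)
```

```text
[0.426  0.2347 0.2397] [179.8988   0.1195   7.5689] [ 52.0692   3.0072 -23.0682  -0.0129 -64.0807  45.5055]
[105.8196 -75.8478 162.562 ]
```

{"method": "apply_moves", "body": {
  "targets": [
    {"travel": [35,-25,0],"roll": 0,"jaw": 50},
    {"travel": [35,-25,0],"roll": 0,"jaw": 50},
    {"travel": [35,-26,0],"roll": -3.6,"jaw": 50},
    {"travel": [0,0,0],"roll": 0,"jaw": 50},
    {"travel": [0,0,0],"roll": 0,"jaw": 50},
    {"travel": [0,0,0],"roll": 0,"jaw": 50}
  ]
}}

```text
clock: 8.55
tool_pos: [0.5204, 0.3233, 0.2399]
orientation: [179.9, 0.1, 10.8]
force: [-0.7, 0.1, -1.3]
opening: 0.0503
gripper_force: 0.0
```

Run:
```python
from h import *
T=tool(); im=ctrl.snapshot("wrist")[:,:,::-1].copy(); cv2.imwrite("pics/w5.png",im); np.save("T5.npy",T); print(T[:3,3],ctrl.get_obs()['orientation'])
cv2.imwrite("pics/s5.png",ctrl.snapshot("scene")[:,:,::-1])
K,E=cam("wrist",T); print(proj(K,E,[[.4976,.3188,.057],[.5206,.3235,.0768],[.5789,.3354,.127]]))
```

```text
[0.5204 0.3233 0.2399] [179.9588   0.0615  10.8324]
[[311.979  206.0911]
 [311.6865 187.7821]
 [310.6841 123.8262]]
```

View pics/w5.png

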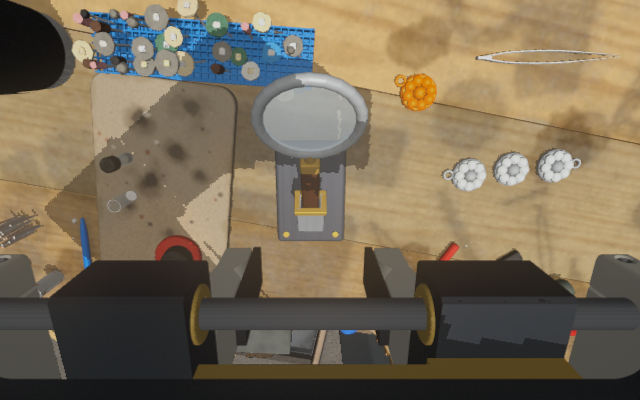

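Wrist view: handle at u≈311 from collar (311,203) to ferrule (311,165), lens centre (310,115) — aligned in y. Triangulating the lens with the top view.

Run:
```python
from h import *
T=np.load("T5.npy"); K,E=cam("wrist",T); K2,E2=cam("top")
def tri(a,b):
    o1,d1=ray(K,E,a);o2,d2=ray(K2,E2,b);d1,d2=d1[0],d2[0]
    s=np.linalg.lstsq(np.c_[d1,-d2],o2-o1,rcond=None)[0]; p,q=o1+s[0]*d1,o2+s[1]*d2; return (p+q)/2,np.linalg.norm(p-q)
l=tri((310,115),np.array([157,142])/4.5+[165,175]); print("lens",l)
m=tri((311,205),np.array([232,380])/4.5+[165,175]); print("collar",m)
f=tri((311,163),np.array([193,255])/4.5+[165,175]); print("ferrule",f)
d=l[0]-m[0]; n=np.linalg.norm(d); print("n",n,"pitch",np.degrees(np.arcsin(d[2]/n)),"yaw",np.degrees(np.arctan2(d[1],d[0])))
g=l[0]-d/n*.076; print("grip",g,T[:3,:3].T@(g-T[:3,3])*1e3)
```

```text
lens (array([0.5825, 0.3378, 0.1129]), np.float64(0.0028907946864883626))
collar (array([0.4971, 0.3197, 0.0528]), np.float64(1.8111725849775565e-05))
ferrule (array([0.543 , 0.3292, 0.0849]), np.float64(0.0017811321012124039))
n 0.10596682118436507 pitch 34.540647910374155 yaw 12.01418295764838
grip [0.5213 0.3248 0.0698] [  1.4907  -1.5704 170.0318]
```

{"method": "apply_moves", "body": {
  "targets": [
    {"travel": [0,-1,30],"roll": -0.7,"jaw": 50},
    {"travel": [0,0,35],"roll": 0,"jaw": 50},
    {"travel": [0,0,35],"roll": 0,"jaw": 50},
    {"travel": [0,0,25],"roll": 0,"jaw": 50},
    {"travel": [0,0,20],"roll": 0,"jaw": 50},
    {"travel": [0,0,12],"roll": 0,"jaw": 50},
    {"travel": [0,0,0],"roll": 0,"jaw": 50},
    {"travel": [0,0,0],"roll": 0,"jaw": 50}
  ]
}}

```text
clock: 9.45
tool_pos: [0.5209, 0.3256, 0.0852]
orientation: [-180.0, -0.1, 11.6]
force: [0.6, 0.3, 1.1]
opening: 0.0503
gripper_force: 0.0
```

{"method": "apply_moves", "body": {
  "targets": [
    {"travel": [0,0,0],"roll": 0,"jaw": 30},
    {"travel": [0,0,0],"roll": 0,"jaw": 8},
    {"travel": [0,0,0],"roll": 0,"jaw": 8},
    {"travel": [0,0,0],"roll": 0,"jaw": 8},
    {"travel": [0,0,0],"roll": 0,"jaw": 8},
    {"travel": [0,0,0],"roll": 0,"jaw": 8}
  ]
}}

```text
clock: 10.05
tool_pos: [0.5207, 0.3254, 0.0843]
orientation: [-180.0, -0.0, 11.6]
force: [-0.8, 0.6, 0.6]
opening: 0.0157
gripper_force: 30.0
```

{"method": "apply_moves", "body": {
  "targets": [
    {"travel": [3,0,-3],"roll": 0,"jaw": 8},
    {"travel": [5,0,-5],"roll": 0,"jaw": 8},
    {"travel": [6,0,-6],"roll": 0,"jaw": 8},
    {"travel": [6,0,-6],"roll": 0,"jaw": 8},
    {"travel": [6,0,-6],"roll": 0,"jaw": 8},
    {"travel": [6,0,-6],"roll": 0,"jaw": 8},
    {"travel": [6,0,-6],"roll": 0,"jaw": 8},
    {"travel": [6,0,-8],"roll": 0,"jaw": 8},
    {"travel": [0,0,0],"roll": 0,"jaw": 8}
  ]
}}

```text
clock: 10.95
tool_pos: [0.5651, 0.3348, 0.1315]
orientation: [-179.9, -0.1, 11.6]
force: [-0.9, 0.6, -1.5]
opening: 0.0156
gripper_force: 30.0
```

Run:
```python
from h import *
im=ctrl.snapshot("scene")[:,:,::-1]; w=ctrl.snapshot("wrist")[:,:,::-1]
cv2.imwrite("pics/d1.png",np.vstack([cv2.resize(im[130:280,150:400],(800,480))[:290],cv2.resize(w,(480,300)).repeat(1,0) if 0 else cv2.copyMakeBorder(cv2.resize(w,(480,300)),0,0,0,320,0)]))
```

```text
(no output)
```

View pics/d1.png

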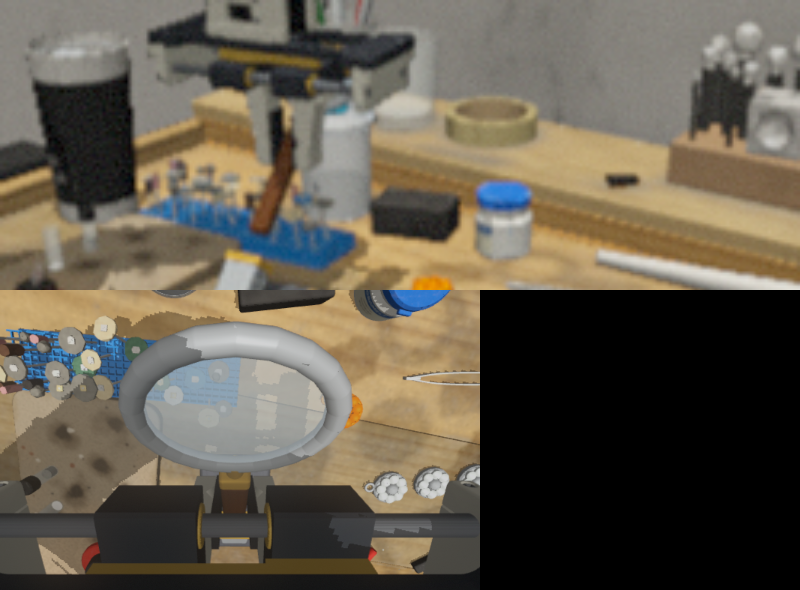

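The magnifier is out of the socket and held sloped. The tool can only turn about its vertical axis, so I'll lay the magnifier down on clear bench. The hind end pressed on the bench pivots it in the pads until it lies flat. Then I'll regrip it low and level.

{"method": "apply_moves", "body": {
  "targets": [
    {"travel": [0,0,-30],"roll": 5.8,"jaw": 8},
    {"travel": [0,0,-30],"roll": 5.8,"jaw": 8},
    {"travel": [-7,20,0],"roll": 0,"jaw": 8},
    {"travel": [-7,40,0],"roll": 0,"jaw": 8},
    {"travel": [-8,45,0],"roll": 0,"jaw": 8},
    {"travel": [-8,45,0],"roll": 0,"jaw": 8},
    {"travel": [-8,45,0],"roll": 0,"jaw": 8},
    {"travel": [-8,45,0],"roll": 0,"jaw": 8},
    {"travel": [-8,45,0],"roll": 0,"jaw": 8},
    {"travel": [-6,45,0],"roll": 0,"jaw": 8}
  ]
}}

```text
clock: 12.05
tool_pos: [0.5023, 0.0026, 0.1901]
orientation: [-180.0, 0.0, 0.0]
force: [0.6, -0.7, -0.5]
opening: 0.0158
gripper_force: 30.0
```

{"method": "apply_moves", "body": {
  "targets": [
    {"travel": [0,35,10],"roll": 0,"jaw": 8},
    {"travel": [0,0,35],"roll": 0,"jaw": 8},
    {"travel": [0,0,30],"roll": 0,"jaw": 8},
    {"travel": [0,0,15],"roll": 0,"jaw": 8},
    {"travel": [0,0,0],"roll": 0,"jaw": 8},
    {"travel": [0,0,0],"roll": 0,"jaw": 8}
  ]
}}

```text
clock: 12.65
tool_pos: [0.5036, -0.0307, 0.1004]
orientation: [180.0, 0.0, 0.0]
force: [0.0, 0.3, -1.5]
opening: 0.0157
gripper_force: 30.0
```

{"method": "apply_moves", "body": {
  "targets": [
    {"travel": [-10,0,10],"roll": 0,"jaw": 8},
    {"travel": [0,0,12],"roll": 0,"jaw": 8},
    {"travel": [2,0,6],"roll": 0,"jaw": 8},
    {"travel": [3,0,6],"roll": 0,"jaw": 8},
    {"travel": [3,0,6],"roll": 0,"jaw": 8},
    {"travel": [0,0,0],"roll": 0,"jaw": 8}
  ]
}}

```text
clock: 13.25
tool_pos: [0.5038, -0.0303, 0.0607]
orientation: [-180.0, -0.2, 0.0]
force: [3.0, 0.4, 4.9]
opening: 0.0156
gripper_force: 30.0
```

{"method": "apply_moves", "body": {
  "targets": [
    {"travel": [3,0,6],"roll": 0,"jaw": 8},
    {"travel": [2,0,6],"roll": 0,"jaw": 8},
    {"travel": [2,0,6],"roll": 0,"jaw": 8},
    {"travel": [2,0,6],"roll": 0,"jaw": 8},
    {"travel": [0,0,0],"roll": 0,"jaw": 8}
  ]
}}

```text
clock: 13.75
tool_pos: [0.5119, -0.0305, 0.0364]
orientation: [-180.0, -0.1, -0.0]
force: [2.4, -0.1, 3.8]
opening: 0.0158
gripper_force: 30.0
```

{"method": "apply_moves", "body": {
  "targets": [
    {"travel": [1,0,4],"roll": 0,"jaw": 8},
    {"travel": [1,0,4],"roll": 0,"jaw": 8},
    {"travel": [0,0,4],"roll": 0,"jaw": 8},
    {"travel": [0,0,0],"roll": 0,"jaw": 8},
    {"travel": [0,0,0],"roll": 0,"jaw": 8}
  ]
}}

```text
clock: 14.25
tool_pos: [0.512, -0.0309, 0.0238]
orientation: [180.0, 0.1, -0.0]
force: [1.9, 0.5, 2.1]
opening: 0.0158
gripper_force: 30.0
```

Run:
```python
from h import *
o=ctrl.get_obs(); print(o['tool_pos'],o['force'],o['moment'])
for n in("scene","wrist","top"): cv2.imwrite(f"pics/e_{n}.png",ctrl.snapshot(n)[:,:,::-1])
# rim: bright low-saturation ring in wrist view
im=cv2.imread("pics/e_wrist.png"); hsv=cv2.cvtColor(im,cv2.COLOR_BGR2HSV)
T=tool(); K,E=cam("wrist",T); print(proj(K,E,[[.59,-.03,.02],[.63,-.03,.02],[.59,.01,.02],[.59,-.07,.02]]))
a=cv2.imread("pics/w5.png")
print([tuple(im[r,312]) for r in range(0,250,12)])
```

```text
[ 0.512  -0.0309  0.0238] [1.8919 0.51   2.0875] [ 0.1136 -0.4157 -0.0399]
[[310.4759 103.7645]
 [310.334  -17.2325]
 [204.3054 103.7348]
 [416.5665 103.7943]]
[(np.uint8(180), np.uint8(188), np.uint8(193)), (np.uint8(180), np.uint8(187), np.uint8(192)), (np.uint8(182), np.uint8(190), np.uint8(196)), (np.uint8(179), np.uint8(188), np.uint8(194)), (np.uint8(176), np.uint8(181), np.uint8(185)), (np.uint8(184), np.uint8(191), np.uint8(196)), (np.uint8(185), np.uint8(193), np.uint8(198)), (np.uint8(186), np.uint8(194), np.uint8(199)), (np.uint8(187), np.uint8(195), np.uint8(199)), (np.uint8(186), np.uint8(194), np.uint8(199)), (np.uint8(188), np.uint8(195), np.uint8(199)), (np.uint8(186), np.uint8(194), np.uint8(198)), (np.uint8(187), np.uint8(194), np.uint8(199)), (np.uint8(185), np.uint8(193), np.uint8(195)), (np.uint8(184), np.uint8(192), np.uint8(194)), (np.uint8(139), np.uint8(141), np.uint8(140)), (np.uint8(72), np.uint8(123), np.uint8(150)), (np.uint8(67), np.uint8(122), np.uint8(149)), (np.uint8(65), np.uint8(125), np.uint8(154)), (np.uint8(61), np.uint8(123), np.uint8(152)), (np.uint8(41), np.uint8(61), np.uint8(87))]
```

{"method": "apply_moves", "body": {
  "targets": [
    {"travel": [0,0,0],"roll": 0,"jaw": 18},
    {"travel": [0,0,0],"roll": 0,"jaw": 20},
    {"travel": [0,0,0],"roll": 0,"jaw": 24},
    {"travel": [0,0,0],"roll": 0,"jaw": 30},
    {"travel": [0,0,-1],"roll": 0,"jaw": 30},
    {"travel": [6,0,0],"roll": 0,"jaw": 30},
    {"travel": [6,0,0],"roll": 0,"jaw": 30},
    {"travel": [0,0,1],"roll": 0,"jaw": 30},
    {"travel": [0,0,1],"roll": 0,"jaw": 30},
    {"travel": [0,0,0],"roll": 0,"jaw": 30}
  ]
}}

```text
clock: 15.4
tool_pos: [0.5242, -0.0309, 0.0228]
orientation: [180.0, 0.0, -0.0]
force: [0.2, -0.0, -0.1]
opening: 0.0298
gripper_force: 0.0
```

{"method": "apply_moves", "body": {
  "targets": [
    {"travel": [0,0,0],"roll": 0,"jaw": 30},
    {"travel": [0,0,0],"roll": 0,"jaw": 8},
    {"travel": [0,0,0],"roll": 0,"jaw": 8},
    {"travel": [0,0,0],"roll": 0,"jaw": 8},
    {"travel": [0,0,0],"roll": 0,"jaw": 8},
    {"travel": [0,0,0],"roll": 0,"jaw": 8}
  ]
}}

```text
clock: 16.0
tool_pos: [0.5245, -0.0308, 0.0232]
orientation: [-180.0, 0.0, -0.0]
force: [0.2, 0.6, 1.0]
opening: 0.0157
gripper_force: 30.0
```

{"method": "apply_moves", "body": {
  "targets": [
    {"travel": [0,0,-15],"roll": 0,"jaw": 8},
    {"travel": [0,0,-30],"roll": 0,"jaw": 8},
    {"travel": [0,0,-40],"roll": 0,"jaw": 8},
    {"travel": [-5,-20,-9],"roll": 0,"jaw": 8},
    {"travel": [-6,-30,0],"roll": 0,"jaw": 8},
    {"travel": [-6,-36,0],"roll": 0,"jaw": 8},
    {"travel": [-6,-35,0],"roll": 0,"jaw": 8},
    {"travel": [-5,-25,0],"roll": 0,"jaw": 8},
    {"travel": [0,0,0],"roll": 0,"jaw": 8},
    {"travel": [0,0,0],"roll": 0,"jaw": 8}
  ]
}}

```text
clock: 17.0
tool_pos: [0.4963, 0.1157, 0.117]
orientation: [180.0, 0.0, 0.1]
force: [-0.5, -1.0, -0.9]
opening: 0.0155
gripper_force: 30.0
```

Run:
```python
from h import *
T=tool(); print(T[:3,3],ctrl.get_obs()['force'])
ims={n:ctrl.snapshot(n)[:,:,::-1].copy() for n in("scene","top")}
out=[]
for n,h in(("top",300),("scene",300)):
    K,E=cam(n); p=proj(K,E,[[.56,.115,.1]])[0]; p2=proj(K,E,[[.56,.115,.0]])[0]; print(n,p,p2)
    x0,y0=int(p[0])-67,int(p[1])-50; print(x0,y0); c=ims[n][y0:y0+100,x0:x0+133]; out.append(cv2.resize(c,(800,600),interpolation=cv2.INTER_CUBIC)); cv2.imwrite(f"pics/f_{n}.png",ims[n])
cv2.imwrite("pics/f.png",np.vstack([cv2.resize(o,(399,300)) for o in out]))
```

```text
[0.4963 0.1157 0.117 ] [-0.5244 -0.9693 -0.9034]
top [332.4085 220.2371] [331.2464 228.1888]
265 170
scene [311.9363 204.9259] [311.533  243.0192]
244 154
```

View pics/f.png

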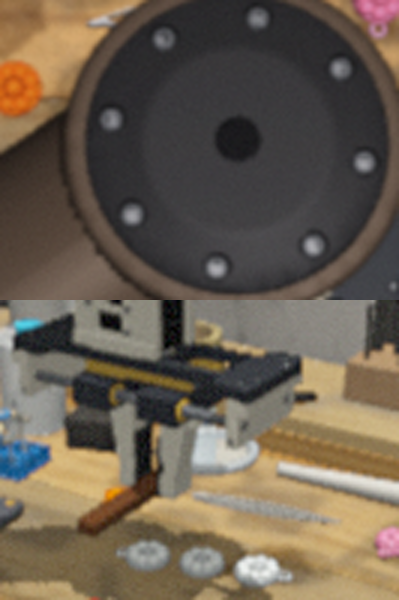

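Scene crop: handle from hind end (85,525) to the fingers (155,482), looking near level; lens rim around (225,450); top view is blocked by the arm. I'll check the level numerically: handle line in the scene view, rim outline in the wrist view.

```bash
cat > lv.py <<'E'
from h import *
from scipy.optimize import least_squares
T=tool(); w=ctrl.snapshot("wrist")[:,:,::-1].copy(); im=ctrl.snapshot("scene")[:,:,::-1].copy(); g=T[:3,3]+[0,0,-.017]
K,E=cam("scene"); print("pred hind,grip,lens",proj(K,E,g+[[-.087,0,0],[0,0,0],[.064,0,0]]).round(1).tolist())
h=cv2.cvtColor(im,cv2.COLOR_BGR2HSV); m=((h[...,1]>90)&(h[...,2]<140)&((h[...,0]<15))).astype(np.uint8); m[:195]=0;m[235:]=0;m[:,:262]=0;m[:,310:]=0
n,lab,st,ce=cv2.connectedComponentsWithStats(m); i=1+st[1:,4].argmax(); ys,xs=np.where(lab==i); print("handle blob",st[i],ce[i])
vx,vy,x0,y0=cv2.fitLine(np.c_[xs,ys].astype(np.float32),2,0,.01,.01).ravel(); print("img slope deg",np.degrees(np.arctan2(vy,vx)))
q=proj(K,E,g+[[-.087,0,0],[-.02,0,0]])
for a in(-8,-4,0,4,8):
    c,s=np.cos(np.radians(a)),np.sin(np.radians(a)); q=proj(K,E,g+np.array([[-.087*c,0,-.087*s],[-.02*c,0,-.02*s]])); d=q[1]-q[0]; print(a,np.degrees(np.arctan2(d[1],d[0])))
# wrist rim
K,E=cam("wrist",T); h=cv2.cvtColor(w,cv2.COLOR_BGR2HSV); m=((h[...,1]<38)&(h[...,2]>90)).astype(np.uint8); m[215:]=0
m=cv2.morphologyEx(m,cv2.MORPH_OPEN,np.ones((5,5))); n,lab,st,ce=cv2.connectedComponentsWithStats(m); i=1+st[1:,4].argmax(); print("rim blob",st[i])
c=max(cv2.findContours((lab==i).astype(np.uint8),0,1)[0],key=cv2.contourArea); c=cv2.convexHull(c)[:,0].astype(float)
cs=max(cv2.findContours((lab==i).astype(np.uint8),0,1)[0],key=cv2.contourArea)[:,0].astype(float); b=cs[(cs[:,1]>3)&(cs[:,1]<190)]
for r in(5,40,80,120,160,175): print(r,b[b[:,1]==r][:,0].min() if (b[:,1]==r).any() else None,b[b[:,1]==r][:,0].max() if (b[:,1]==r).any() else None)
o,d=ray(K,E,b)
def res(p,full=False):
    t=np.radians(p[2]); nrm=np.array([-np.sin(t),0,np.cos(t)]); x=o+d*(((g-o)@nrm)/(d@nrm))[:,None]-g
    xa=x@[np.cos(t),0,np.sin(t)]; return (np.hypot(xa-p[0],x[:,1]-p[1])-.040)*1e3
f=least_squares(res,[.064,0,0],loss='soft_l1',x_scale=[.01,.01,5]); print("lens ahead, side, pitch",f.x,"rms",np.sqrt((res(f.x)**2).mean()),len(b))
E
python3 lv.py
```

```text
pred hind,grip,lens [[271.0, 231.1], [296.2, 215.0], [312.1, 204.9]]
handle blob [271 212  26  21 190] [283.9211 222.1211]
img slope deg -34.515724
-8 -22.48972501709378
-4 -27.7565904966557
0 -32.52310026721443
4 -36.840194581057595
8 -40.76236110837184
rim blob [  217    16   191   195 29350]
5 None None
40 250.0 374.0
80 223.0 401.0
120 217.0 407.0
160 229.0 396.0
175 238.0 386.0
lens ahead, side, pitch [ 0.0702  0.0002 -0.8387] rms 0.16752948302025308 428
```

Lens is level to within ~1° and 70 mm ahead of the TCP, so it sits ~6 mm too far forward; shift back.

{"method": "apply_moves", "body": {
  "targets": [
    {"travel": [-3,0.5,0],"roll": 0,"jaw": 8},
    {"travel": [-3,0,-1],"roll": 0,"jaw": 8},
    {"travel": [0,0,0],"roll": 0,"jaw": 8},
    {"travel": [0,0,0],"roll": 0,"jaw": 8},
    {"travel": [0,0,0],"roll": 0,"jaw": 8},
    {"travel": [0,0,0],"roll": 0,"jaw": 8}
  ]
}}

```text
clock: 17.8
tool_pos: [0.4907, 0.1148, 0.1182]
orientation: [-180.0, -0.0, -0.0]
force: [-0.2, -0.6, -1.6]
opening: 0.0156
gripper_force: 30.0
```

```bash
python3 lv.py | tail -1
python3 - <<'E'
from h import *
# samples/casting still in place: hubs row in scene image
im=ctrl.snapshot("scene"); K,E=cam("scene"); p=proj(K,E,[[.5459,.1567,.011],[.56,.1156,.011],[.5719,.0722,.011]]); print(p)
h=cv2.cvtColor(np.ascontiguousarray(im),cv2.COLOR_RGB2HSV); m=(h[...,1]<50).astype(np.uint8); m[:225]=0;m[262:]=0;m[:,:275]=0;m[:,350:]=0
n,l,s,c=cv2.connectedComponentsWithStats(m); print([(s[i].tolist(),c[i]) for i in range(1,n) if s[i,4]>40]); print(ctrl.get_obs()['tool_pos'])
print(ctrl.close_job())
E
```

```text
lens ahead, side, pitch [ 0.0702  0.0002 -0.7512] rms 0.24473490728951675 433
[[293.8099 236.768 ]
 [311.3631 238.9261]
 [329.6249 241.7811]]
[([283, 234, 18, 11, 138], array([292.2174, 238.6667])), ([304, 236, 15, 11, 132], array([310.8636, 241.0833])), ([322, 239, 20, 11, 157], array([330.3121, 244.0828]))]
[0.4907 0.1148 0.1181]
the job is handed in; nothing more can be done
None
```

The job is handed in: the plain casting lies midway between the two looped samples, about 1.5 mm off by my measurement, and the gripper holds the magnifier with its lens level to about 1–2°, centred over the casting and about 10 cm above the bench.

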